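Dock a tube carrier on the loader's hidden pin

ROBOT

A 6-joint arm with a two-finger parallel gripper is mounted at the origin on the work surface. World frame = base frame: x ahead of the robot, y to its left, z up, the work surface at z = 0. Lengths are in m, angles in rad, forces in N, time in s.
With the tool pointing down it reaches from about 0.35 to 0.725 m from the base axis. Payload 4.3 kg.
Tool frame: the origin (TCP) lies midway between the tips of the shut fingers; the grasp point (between the pads) lies 19 mm behind it; z points along the fingers, y is the line along which they close (so a half turn about z gives the same grasp; the last joint's range is limited). The gripper opens to 85 mm and grips with 20 to 120 N. Pads are 22 mm wide; open, the fingers measure 114 mm over their backs; the gripper's body (76 mm by 85 mm) begins 54 mm behind the grasp point. The pads swing forward as they close: fully open they stand 13 mm farther back than shut.
Start: joints at [-1.334, 0.377, 0.081, 1.274, 0, 1.46], TCP at [0.195, -0.541, 0.231] pointing down, gripper open.
Joint ranges: [-2.72, 2.72], [-0.84, 1.66], [-1.02, 1.22], [-1.77, 2.12], [-1.37, 1.28], [-3.14, 3.14]. Speed limits (rad/s): [2.57, 2.57, 3.14, 3.14, 3.14, 3.14].

INTERFACE

Orientations are given as a unit quaternion [x, y, z, w].
In Python, from workcell import manip gives the robot as it stands.
- The arm moves only by the shell command python3 -m inch [FORCE], which reads ROWS from standard input. ROWS is a JSON list of rows, 1 to 20 of them, each an object with the fields finger_gap (the finger opening in m), dx, dy, dz (the shift in m), drx, dry, drz (a rotation vector in rad); a field left out counts as zero (the opening has to be given); each row shifts and turns the commanded pose from where the row before left it, along the tool's axes as they then stand; what a row does not reach is not made up. A row lasts 1/8 s, in which the tool goes at most 0.0625 m and 0.188 rad, less where a joint would pass 70% of its speed; a pose out of reach is approached as far as the arm can. The fingers move at their own pace and stop on an object; FORCE is the grip in N (left out, the last holds). Time passes only in rows, so rows that do not move let the fingers close. It prints the time, the measured TCP pose, the force, the opening and the grip force at its end. Input that does not fit is refused with a message, and nothing moves.
- manip.state(): the state, without advancing time (a new reading comes with each control period).
- manip.snapshot(name): name is "scene" or "top" or "wrist"; returns a dict with "img" (420x560x3 uint8, red, green, blue), "z_map" (420x560 float32, m along the optical axis (not along the pixel's ray), 0 where there is no reading), "K" (3x3 intrinsics, pixels), "R" (3x3) and "t" (3): a world point X has camera coordinates R X + t. Camera axes: x right, y down, z forward; pixel columns grow to the right and rows downward; lengths in m; the calibration is good to about 2 mm. A picture is of the moment at which its call begins.
- manip.hand_in(): hands the job in; it is judged then, once.
The state is a dict: "time_s": time; "joint_pos": joint angles; "qvel": joint speeds; "joint_torque": joint torques, N m; "ee_pos": TCP position; "eef_rot": TCP orientation; "contact_force": force on the tool from outside, world axes, zero at the start; "ft_torque": the same for the moment, N m; "opening": finger opening in m; "finger_force": force on a finger pad.
Only numpy, scipy, OpenCV 4.12 (cv2) and the standard library are available. Lean on these libraries where they do the work, as an engineer would, in place of code of your own. Each camera call takes 0.05 s, during which the arm holds its last target. There are 200 camera calls.

TASK

Pick up the long tube carrier by its black handle and set it down flat on the loader's tray with its round-ended tongue pointing at the tunnel. Then nudge it along the tray into the tunnel until the hole under its tongue drops over the locating pin hidden inside and it lies fully home, flat on the tray, and let go of it. Push it in gently (it must never be forced hard against the pin or the tunnel), keep the carrier upright, and leave everything else on the bench alone.

Things in the scene. Friction and masses are not known exactly. Their poses are not given: they have to be found in the camera images.
- carrier: Tube carrier, plain aluminium, about 0.42 kg (0.33 to 0.53), 178 mm long (x), loose on the bench. Origin on its underside, below the middle of the handle; x towards the tongue, z up. A block (x -50 to +34 mm, 50 mm wide, 22 mm high) with a tongue in front (x +34 to +128 mm, 40 mm wide, 11 mm thick), level underneath. Centre of mass up to 20 mm in front of the handle's middle.
- carrier_handle (a point): Middle of the carrier's handle, 55 mm above its underside: a black upright plate 30 mm long (x), 12 mm thick (y), from 22 to 72 mm above the underside; pinch it from above across its thickness (carrier y). Two capped tubes, 15 mm wide, stand 24.5 mm in front of it (x), 14.5 mm to either side, tops 75 mm above the underside.
- carrier_hole (a point): Centre of the hole in the underside of the tongue, at underside level, 78 mm in front of the carrier's origin. The hole is 13 mm wide, 8 mm deep and closed on top: not seen from above. Axes as the carrier's.
- carrier_tip (a point): Tip of the tongue, at underside level, 128 mm in front of the carrier's origin. The tongue's end is rounded in plan (20 mm radius) and bevelled underneath by 22 degrees, so that it rides up over a low pin.
- carrier_back (a point): Middle of the flat back face of the carrier's block, 11 mm above the underside, 50 mm behind the carrier's origin: a good face to push on (50 mm wide, 22 mm high).
- loader: Sample loader, bolted down: a flat aluminium deck 100 mm wide, 320 mm long, top 12 mm above the bench; a white hood over a tunnel at its inner end. Origin on the bench, 12 mm straight below loader_mouth, same axes. Once the tongue is in the tunnel, more than 25 N between carrier and loader (pin included) is a failure.
- loader_mouth (a point): Middle of the tunnel's mouth, at deck level. x points level into the tunnel along the middle line, y across, z up. The tunnel is 42.5 mm wide, 33 mm high; the hood above it is 104 mm wide, its top 78 mm over the deck.
- tray_end (a point): Outer end of the open tray, on its middle line at deck level, 190 mm before the mouth. The tray is the flat deck from here to the mouth, with 5 mm high lips along both sides (inner faces 44 mm from the middle line); this end is open.
- tunnel_end (a point): Inner end wall of the tunnel, 100 mm in from the mouth, at deck level. Hidden in the tunnel a fixed steel locating pin (10 mm wide, 6 mm high, tapered top) stands on the middle line, 8 to 42 mm in from the mouth: where exactly differs each time and cannot be seen. The hole fits it with 1.5 mm of play all round; 6 mm drop.
- hood_top (a point): Middle of the hood's top, 66 mm in from the mouth, 78 mm over the deck. Under it, pushed in, the tongue's tip climbs the pin and rides on it, tilted about 3 degrees (a push of up to 9 N), then the hole drops over the pin, which then stops it dead. A steady push of 10 to 13 N is plenty. Before it meets the pin the carrier also lies flat: flat alone is not docked.
- tube_rack: grey tube rack, 74 x 96 x 50 mm, a bystander to leave alone; origin at the centre of its underside
- short_rack: small aluminium tube rack, 52 x 74 x 50 mm, no handle or tongue, a bystander to leave alone; origin at the centre of its underside
- wash_bottle: white bottle, 60 mm wide, 150 mm high, a bystander to leave alone; origin at the centre of its underside
- beaker: clear beaker, 70 mm wide, 85 mm high, a bystander to leave alone; origin at the centre of its underside
- tip_box: open white box with dividers, 115 x 80 x 50 mm, a bystander to leave alone; origin at the centre of its underside
- bucket_insert: black cylinder, 68 mm wide, 60 mm high, a bystander to leave alone; origin at the centre of its underside
- timer: white timer, 60 x 70 x 22 mm, a bystander to leave alone; origin at the centre of its underside
Not all that is in view belongs to the job. What is shaped like the carrier but pink is not meant.

How it is judged:
On the way:
1. the carrier lies flat on the open tray, tongue towards the tunnel, its hole still outside the mouth (x of carrier_hole in the frame of loader_mouth between -0.13 and -0.01 m and y of carrier_hole in the frame of loader_mouth between -0.03 and 0.03 m and z of each of carrier_hole, carrier in the frame of loader_mouth below 0.004 m and x of carrier in the frame of loader_mouth below -0.08 m), for 0.2 s.
At the end, for the whole second after the job is handed in: The carrier is docked: its hole is over the pin, 4 to 46 mm inside the mouth, within 4 mm of the tunnel's middle line, the underside at the hole within 2 mm of the deck, the carrier level within 0.03 rad and in line within 0.15 rad, at rest and let go (x of carrier_hole in the frame of loader_mouth between 0.004 and 0.046 m and y of carrier_hole in the frame of loader_mouth between -0.004 and 0.004 m and z of carrier_hole in the frame of loader_mouth below 0.002 m and z of carrier in the frame of loader_mouth below 0.003 m and angle between carrier's own z axis and vertical below 0.03 rad and angle between the x axis of carrier and the x axis of loader_mouth, either way round below 0.15 rad and linear speed of carrier below 0.01 m/s and contact force between the fingers and carrier below 0.2 N); the robot touches nothing.
It fails at once if the carrier, with its tongue in the tunnel, is forced against the loader or its pin with more than 25 N (contact force between carrier and loader above 25 N and x of carrier_hole in the frame of loader_mouth above -0.04 m).
It fails at once if the carrier is tipped by more than about 30 degrees (angle between carrier's own z axis and vertical above 0.52 rad).
It fails at once if a bystander is moved by more than 30 mm (distance of any of tube_rack, short_rack, wash_bottle, beaker, tip_box, bucket_insert, timer from where it was at the start of the episode above 0.03 m).
It also fails if it takes over 54 s, if anything falls off the work surface, if the arm or the gripper's body presses on something with over 40 N, if the wrist force passes 120 N, or if a joint passes its speed limit or range.

## Working session

There is one attempt and no reset: what is moved stays moved. The work goes in short steps, Python scripts to look and compute and a shell command to move; the robot and the scene stay as the last step left them, time stands still between calls to the robot, and variables do not carry over. Pictures are saved under pics/ and viewed, at most 10 in all, crops included, and the job is handed in when it is done.

```bash
mkdir -p pics
cat > h.py <<'E'
import numpy as np, cv2
from workcell import manip
def snap(n,f=None):
    s=manip.snapshot(n)
    if f: cv2.imwrite('pics/'+f,s['img'][:,:,::-1])
    np.savez('/tmp/'+n+'.npz',**s); return s
def pts(s):
    z=s['z_map'];v,u=np.mgrid[:z.shape[0],:z.shape[1]]
    c=np.stack([(u-s['K'][0,2])/s['K'][0,0]*z,(v-s['K'][1,2])/s['K'][1,1]*z,z],-1)
    return (c-s['t'])@s['R']
E
python3 - <<'E'
from h import *
a=snap('top','top.png');b=snap('scene','scene.png')
print(manip.state()); print(a['K'],a['R'],a['t'])
E
```

```text
{'time_s': 0.1, 'joint_pos': array([-1.33430185e+00,  3.78007650e-01,  7.97715951e-02,  1.27440314e+00,
       -3.52256835e-05,  1.46048935e+00]), 'qvel': array([ 6.13057771e-05, -7.69716494e-05,  1.65267373e-03,  7.26312272e-04,
       -5.52765942e-04, -9.03950458e-04]), 'joint_torque': array([ 1.32782727e-03, -4.64692998e+01,  2.70582336e+01,  1.19971621e-02,
       -6.23705205e-05, -8.06332025e-06]), 'ee_pos': array([ 0.19529091, -0.54019667,  0.23044892]), 'eef_rot': array([ 9.85003305e-01,  1.72533010e-01, -7.56760006e-05, -9.18490843e-04]), 'contact_force': array([ 0.05859441, -0.33460599,  0.7214302 ]), 'ft_torque': array([0.01604697, 0.0223702 , 0.03466518]), 'finger_force': 0.0, 'opening': 0.08524948450656968}
[[479.92313049   0.         274.36489189]
 [  0.         479.92313049 207.41389321]
 [  0.           0.           1.        ]] [[ 0.00244075 -0.99999651 -0.00101321]
 [-0.99453404 -0.00232165 -0.10438706]
 [ 0.10438434  0.00126245 -0.99453623]] [-0.12169594  0.54594062  1.70327871]
```

View pics/top.png

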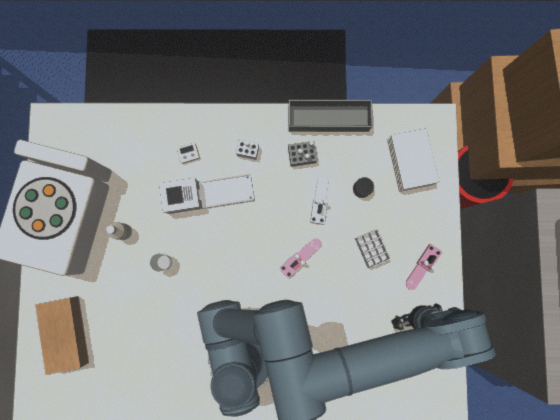

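View pics/scene.png

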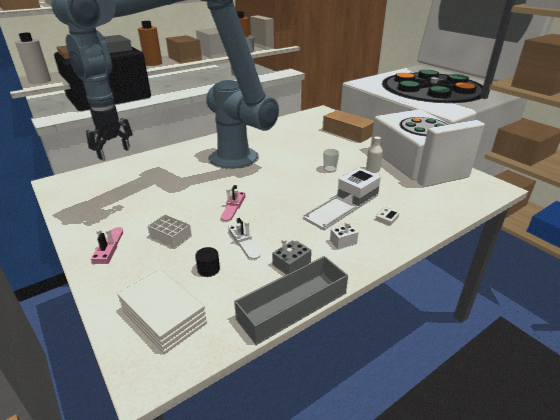

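The top view shows the aluminium carrier near (320,200), its tongue pointing up the picture (world +x). The loader's tray is at (203–255,190) with the hood at (180,195), so the tunnel runs towards world +y. The pink look-alikes are at (300,258) and (424,266).

Run:
```python
from h import *
a=dict(np.load('/tmp/top.npz'));P=pts(a);img=a['img']
# whole region heights
for n,(u0,u1,v0,v1),(lo,hi) in [('deck',(200,258,170,212),(.006,.03)),('hood',(155,204,172,216),(.07,.12)),('carr',(305,335,172,228),(.006,.018)),('block',(305,335,172,230),(.016,.030)),('tall',(305,335,172,230),(.045,.09))]:
    Q=P[v0:v1,u0:u1].reshape(-1,3);m=(Q[:,2]>lo)&(Q[:,2]<hi);Q=Q[m]
    if len(Q)<5: print(n,len(Q));continue
    r=cv2.minAreaRect((Q[:,:2]*1000).astype(np.float32))
    print(n,len(Q),Q.mean(0).round(4),np.median(Q[:,2]).round(4),r)
c=img[165:235,150:340];cv2.imwrite('pics/crop.png',cv2.resize(c,None,fx=4,fy=4,interpolation=cv2.INTER_CUBIC)[:,:,::-1])
```

```text
deck 1377 [0.6088 0.0558 0.0126] 0.0122 ((610.6119995117188, 47.888885498046875), (151.8524627685547, 209.00680541992188), 0.3314542770385742)
hood 1110 [0.5829 0.2126 0.0897] 0.0899 ((584.1143798828125, 213.82318115234375), (105.87017822265625, 128.16403198242188), 9.031423568725586)
carr 342 [ 0.591  -0.2873  0.0114] 0.011 ((578.2911987304688, -285.5350646972656), (106.3950424194336, 202.63668823242188), 89.76396942138672)
block 241 [ 0.5371 -0.2795  0.0216] 0.0212 ((577.5437622070312, -286.17266845703125), (49.75285339355469, 174.5249481201172), 82.12874603271484)
tall 69 [ 0.553  -0.2823  0.0708] 0.0716 ((548.92578125, -281.7840881347656), (43.149112701416016, 45.40163040161133), 79.72895812988281)
```

View pics/crop.png

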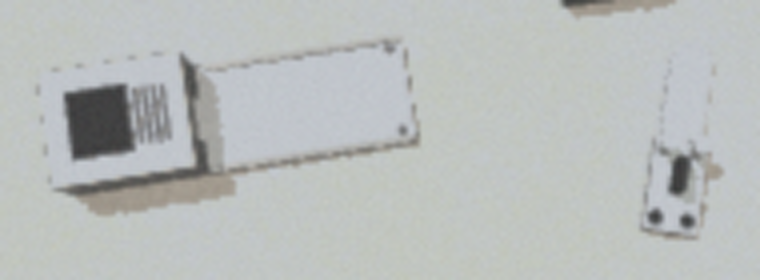

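```bash
cat >> h.py <<'E'
from scipy.spatial.transform import Rotation as Rn
def goal(p,yaw):
    s=manip.state();R=Rn.from_quat(s['eef_rot']).as_matrix()
    d=R.T@(np.array(p)-s['ee_pos']);g=np.radians(yaw)
    G=np.array([[np.cos(g),np.sin(g),0],[np.sin(g),-np.cos(g),0],[0,0,-1]])
    print('tool d',d.round(4),'rotvec',Rn.from_matrix(R.T@G).as_rotvec().round(4),'t',s['time_s'],'ee',s['ee_pos'].round(4),'j6',s['joint_pos'][5].round(3))
E
echo '[{"finger_gap":0.06,"dx":0.042,"dy":-0.0124},{"finger_gap":0.06,"dx":0.042,"dy":-0.0124},{"finger_gap":0.06,"dx":0.042,"dy":-0.0124},{"finger_gap":0.06,"dx":0.042,"dy":-0.0124},{"finger_gap":0.06,"dx":0.042,"dy":-0.0124},{"finger_gap":0.06,"dx":0.042,"dy":-0.0124},{"finger_gap":0.06,"dx":0.042,"dy":-0.0124},{"finger_gap":0.06,"dx":0.042,"dy":-0.0124},{"finger_gap":0.06,"dx":0.042,"dy":-0.0124},{"finger_gap":0.06,"dx":0.042,"dy":-0.0124},{"finger_gap":0.06,"drz":0.121},{"finger_gap":0.06,"drz":0.121},{"finger_gap":0.06,"drz":0.121},{"finger_gap":0.06,"drz":0.121},{"finger_gap":0.06},{"finger_gap":0.06}]' | python3 -m inch
python3 - <<'E'
from h import *
s=snap('wrist','w1.png');snap('top');snap('scene')
goal([.55,-.28,.23],-7.9);print(s['t'],s['R'],-s['R'].T@s['t'])
E
```

```text
time_s: 2.1
ee_pos: [0.5482, -0.2813, 0.231]
eef_rot: [0.998, -0.068, -0.0, -0.0]
contact_force: [-0.2, -0.4, 0.1]
opening: 0.06
finger_force: 0.0
tool d [ 0.0016 -0.0016  0.0012] rotvec [0.     0.0002 0.0015] t 2.25 ee [ 0.5482 -0.2814  0.2312] j6 2.701
[-0.20496058  0.51564013  0.5523323 ] [[-0.13631147 -0.99066552 -0.00100138]
 [-0.94556611  0.12980433  0.2984218 ]
 [-0.2955062   0.04162519 -0.95443356]] [ 0.62285097 -0.29297064  0.37308098]
```

View pics/w1.png

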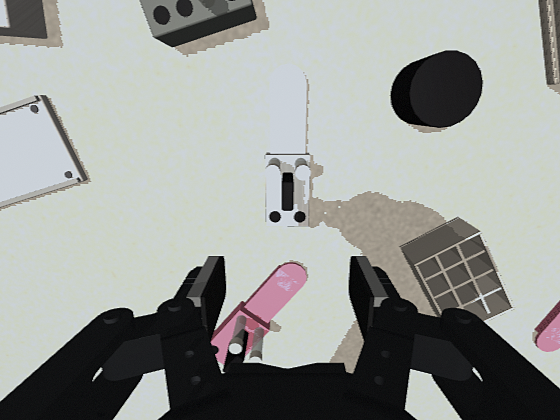

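The wrist view shows the carrier's handle at (288,190), the tongue running up to (290,75), and the block's back edge at about (287,225). The tool is roughly in line with it. The tray's outer end is at left, around (60,150).

Run:
```python
from h import *
s=dict(np.load('/tmp/wrist.npz'));P=pts(s);g=s['img'].max(2)
B=np.zeros(g.shape,bool);B[60:232,255:322]=1
def rep(n,m,sc=1000):
    Q=P[m&B];r=cv2.minAreaRect((Q[:,:2]*1000).astype(np.float32));print(n,len(Q),Q.mean(0).round(4),np.percentile(Q[:,2],[5,50,95]).round(4),np.round(r[0],1),np.round(r[1],1),round(r[2],2))
Z=P[...,2]
b2=np.zeros_like(B);b2[165:213,275:300]=1
rep('handle',(g<70)&(Z>.064)&b2)
rep('top>.06',(Z>.06))
rep('blk',(Z>.018)&(Z<.026)); rep('tongue',(Z>.007)&(Z<.015))
Q=P[(Z>.007)&(Z<.015)&B];print('tip x',Q[:,0].max(), Q[Q[:,0]>Q[:,0].max()-.006].mean(0))
for k in ('top','scene'):
    a=dict(np.load(f'/tmp/{k}.npz'));Q=pts(a).reshape(-1,3)
    q=Q[(Q[:,2]>.082)&(Q[:,2]<.1)&(abs(Q[:,0]-.584)<.1)&(abs(Q[:,1]-.214)<.1)]
    print(k,'hood',len(q),cv2.minAreaRect((q[:,:2]*1000).astype(np.float32)))
    ang=np.radians(99);m=np.array([.594,.149]);u=np.array([np.cos(ang),np.sin(ang)])
    d=(Q[:,:2]-m);x=d@u;y=d@[-u[1],u[0]]
    q=Q[(Q[:,2]>.008)&(Q[:,2]<.022)&(x>-.22)&(x<-.03)&(abs(y)<.07)];
    print(k,'deck',len(q),cv2.minAreaRect((q[:,:2]*1000).astype(np.float32)))
```

```text
handle 338 [ 0.5425 -0.2817  0.0712] [0.0696 0.0713 0.0726] [ 548.6 -282.6] [19.2 45. ] 82.39
top>.06 845 [ 0.5584 -0.2835  0.087 ] [0.0682 0.073  0.0763] [ 572.6 -288.7] [41.4 92. ] 60.87
blk 2122 [ 0.5295 -0.2796  0.0216] [0.0203 0.0216 0.0229] [ 533.5 -280. ] [50.  83.6] 82.08
tongue 3127 [ 0.6205 -0.2925  0.0105] [0.0093 0.0105 0.0118] [ 620.6 -292.5] [46.8 93.4] 81.42
tip x 0.6673981815479078 [ 0.66392724 -0.2964615   0.01052427]
top hood 1053 ((584.1119384765625, 213.71697998046875), (105.5031509399414, 128.3861083984375), 8.508034706115723)
top deck 965 ((612.564208984375, 25.63592529296875), (132.9578857421875, 189.9151153564453), 8.176475524902344)
scene hood 525 ((586.5380249023438, 213.45895385742188), (105.91705322265625, 133.849365234375), 9.357375144958496)
scene deck 762 ((613.8114013671875, 38.59519958496094), (105.54652404785156, 162.75430297851562), 9.048490524291992)
```

```bash
echo '[{"finger_gap":0.06,"dx":-0.0065,"dy":0.0007,"dz":0.03},{"finger_gap":0.06,"dz":0.04},{"finger_gap":0.06,"dz":0.04},{"finger_gap":0.06,"dz":0.04},{"finger_gap":0.06,"dz":0.03},{"finger_gap":0.06,"dz":0.015},{"finger_gap":0.06},{"finger_gap":0.06}]' | python3 -m inch 60
python3 -c "
from h import *
goal([.5416,-.2812,.036],-7.9)"
```

```text
time_s: 3.25
ee_pos: [0.5428, -0.282, 0.0378]
eef_rot: [0.998, -0.068, 0.001, 0.001]
contact_force: [-0.3, 0.4, -0.2]
opening: 0.0601
finger_force: 0.0
tool d [-0.0013 -0.0006  0.0018] rotvec [ 0.0012 -0.0023  0.0008] t 3.25 ee [ 0.5428 -0.282   0.0378] j6 2.696
```

Close, then lift 0.15 m.

```bash
echo '[{"finger_gap":0,"dx":-0.0013,"dz":0.0018},{"finger_gap":0},{"finger_gap":0},{"finger_gap":0},{"finger_gap":0},{"finger_gap":0},{"finger_gap":0},{"finger_gap":0,"dz":-0.02},{"finger_gap":0,"dz":-0.04},{"finger_gap":0,"dz":-0.04},{"finger_gap":0,"dz":-0.03},{"finger_gap":0},{"finger_gap":0}]' | python3 -m inch 60
python3 - <<'E'
from h import *
m=np.array([.5941,.1486]);u=np.array([np.cos(np.radians(98.8)),np.sin(np.radians(98.8))])
p=m-.145*u;print(p);goal([*p,.168],98.8)
E
```

```text
time_s: 4.88
ee_pos: [0.5394, -0.2804, 0.1622]
eef_rot: [0.998, -0.069, -0.002, -0.001]
contact_force: [-0.1, 0.0, -3.7]
opening: 0.0111
finger_force: 60.6
[0.61628295 0.00530688]
tool d [ 0.0371 -0.2936 -0.0055] rotvec [-3.9000e-03  1.0000e-03 -1.8617e+00] t 4.875 ee [ 0.5394 -0.2804  0.1622] j6 2.695
```

```bash
echo '[{"finger_gap":0,"dx":0.0053,"dy":-0.042},{"finger_gap":0,"dx":0.0053,"dy":-0.042},{"finger_gap":0,"dx":0.0053,"dy":-0.042},{"finger_gap":0,"dx":0.0053,"dy":-0.042},{"finger_gap":0,"dx":0.0053,"dy":-0.042},{"finger_gap":0,"dx":0.0053,"dy":-0.042},{"finger_gap":0,"dx":0.0053,"dy":-0.042},{"finger_gap":0,"drz":-0.155},{"finger_gap":0,"drz":-0.155},{"finger_gap":0,"drz":-0.155},{"finger_gap":0,"drz":-0.155},{"finger_gap":0,"drz":-0.155},{"finger_gap":0,"drz":-0.155}]' | python3 -m inch
echo '[{"finger_gap":0,"drz":-0.155},{"finger_gap":0,"drz":-0.155},{"finger_gap":0,"drz":-0.155},{"finger_gap":0,"drz":-0.155},{"finger_gap":0,"drz":-0.155},{"finger_gap":0,"drz":-0.155},{"finger_gap":0},{"finger_gap":0}]' | python3 -m inch
python3 - <<'E'
from h import *
s=snap('wrist','w2.png');goal([.6163,.0053,.168],98.8)
E
```

```text
time_s: 6.5
ee_pos: [0.6143, -0.0063, 0.1614]
eef_rot: [0.918, 0.398, 0.0, -0.005]
contact_force: [0.2, -0.4, -4.2]
opening: 0.0116
finger_force: 60.5
time_s: 7.5
ee_pos: [0.6152, -0.0064, 0.163]
eef_rot: [0.645, 0.765, 0.003, -0.004]
contact_force: [0.1, 0.4, -4.4]
opening: 0.0115
finger_force: 60.4
tool d [ 0.0114  0.0028 -0.0045] rotvec [ 0.0008 -0.0096  0.0167] t 7.55 ee [ 0.6155 -0.0064  0.1634] j6 1.282
```

View pics/w2.png

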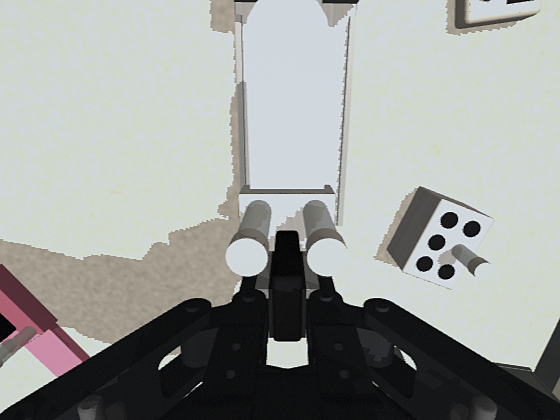

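The carrier hangs level over the tray. The tongue spans columns 243–340 and points up the picture at the dark mouth at the top edge. The tray lips show on either side at columns 238 and 348. Next I measure both axes.

Run:
```python
from h import *
s=dict(np.load('/tmp/wrist.npz'));P=pts(s);Z=P[...,2]
def edges(n,m,lo,hi,rows):
    L=[];Rr=[]
    for v in rows:
        c=np.where(m[v]&(Z[v]>lo)&(Z[v]<hi))[0]
        if len(c)>2: L.append(P[v,c[0]]);Rr.append(P[v,c[-1]])
    for nm,a in(('L',L),('R',Rr)):
        a=np.array(a)
        if len(a)<5: print(n,nm,len(a));continue
        f=cv2.fitLine((a[:,:2]*1000).astype(np.float32),cv2.DIST_HUBER,0,.01,.01).ravel()
        if f[1]<0:f[:2]*=-1
        # x at reference y=0
        print(n,nm,len(a),'yaw',np.degrees(np.arctan2(f[1],f[0])).round(2),'x@y=80',(f[2]+(80-f[3])*f[0]/f[1]).round(2),'z',np.median(a[:,2]).round(4))
m=np.zeros(Z.shape,bool);m[:,225:365]=1
print(np.histogram(Z[30:190,225:365],bins=np.arange(0,.18,.005)))
edges('tongue',m,.125,.15,range(35,180)); edges('block',m,.14,.165,range(190,205))
edges('lips',m,.009,.025,range(10,185))
Q=P[m&(Z>.12)&(Z<.15)];print(Q[Q[:,1].argmax()])
# z slope of tongue
Q=P[40:180,255:330].reshape(-1,3);Q=Q[(Q[:,2]>.12)&(Q[:,2]<.15)];A=np.c_[Q,np.ones(len(Q))][:,[0,1,3]];print('plane',np.linalg.lstsq(A,Q[:,2],rcond=None)[0])
```

```text
(array([ 1058,    70,  3210,  1875,     0,     0,     0,     0,     0,
           0,     0,     0,     0,     0,     0,     0,     0,     0,
           0,     0,     0,     0,     0,     0,     0,     5,    26,
       11401,  1336,     0,     0,     0,     0,     0,     0]), array([0.   , 0.005, 0.01 , 0.015, 0.02 , 0.025, 0.03 , 0.035, 0.04 ,
       0.045, 0.05 , 0.055, 0.06 , 0.065, 0.07 , 0.075, 0.08 , 0.085,
       0.09 , 0.095, 0.1  , 0.105, 0.11 , 0.115, 0.12 , 0.125, 0.13 ,
       0.135, 0.14 , 0.145, 0.15 , 0.155, 0.16 , 0.165, 0.17 , 0.175]))
tongue L 145 yaw 99.61 x@y=80 579.19 z 0.1392
tongue R 145 yaw 99.63 x@y=80 619.23 z 0.139
block L 15 yaw 96.06 x@y=80 578.04 z 0.1491
block R 15 yaw 101.53 x@y=80 622.35 z 0.1487
lips L 175 yaw 99.0 x@y=80 556.0 z 0.0165
lips R 175 yaw 98.89 x@y=80 654.36 z 0.0166
[0.60591029 0.11667299 0.13880223]
plane [-0.00395142  0.00877389  0.14089889]
```

```bash
echo '[{"finger_gap":0,"dx":0.01,"dy":0.0049,"drz":0.0117},{"finger_gap":0,"dx":0.01,"dz":0.02},{"finger_gap":0,"dz":0.03},{"finger_gap":0,"dz":0.03},{"finger_gap":0,"dz":0.02},{"finger_gap":0,"dz":0.01},{"finger_gap":0},{"finger_gap":0}]' | python3 -m inch
python3 - <<'E'
from h import *
goal([.6148,.0127,.0474],98.95);snap('top')
s=snap('wrist');P=pts(s);Z=P[...,2]
Q=P[:,225:365].reshape(-1,3);u=np.array([np.cos(np.radians(98.95)),np.sin(np.radians(98.95))]);n=np.array([u[1],-u[0]])
h=np.array([.5841,.2137])-.066*u
x=(Q[:,:2]-h)@u;y=(Q[:,:2]-h)@n
for a,b in((-.1,-.085),(-.085,-.07),(-.07,-.055),(-.055,-.04)):
    k=(x>a)&(x<b);t=k&(Q[:,2]>.028)&(Q[:,2]<.045);d=k&(Q[:,2]>.008)&(Q[:,2]<.022)
    f=lambda w:(np.percentile(w,[1,99]).round(4) if len(w) else w)
    print(a,b,'tongue',f(y[t]),np.median(Q[t,2]).round(4),'deck',f(y[d]))
k=(Q[:,2]>.028)&(Q[:,2]<.045);print('tip x',np.percentile(x[k],[99.5,100]))
E
```

```text
time_s: 8.55
ee_pos: [0.6188, 0.0153, 0.0558]
eef_rot: [0.648, 0.761, 0.005, -0.002]
contact_force: [0.6, -0.1, -2.6]
opening: 0.0113
finger_force: 60.4
tool d [-0.002  -0.0044  0.0084] rotvec [ 0.0046 -0.0088  0.004 ] t 8.55 ee [0.6188 0.0153 0.0558] j6 1.328
-0.1 -0.085 tongue [-0.0175  0.0217] 0.0318 deck [-0.0339  0.0471]
-0.085 -0.07 tongue [-0.0175  0.0217] 0.0319 deck [-0.0332  0.046 ]
-0.07 -0.055 tongue [-0.0175  0.0217] 0.032 deck [-0.0324  0.0449]
-0.055 -0.04 tongue [-0.0175  0.0217] 0.0321 deck [-0.0317  0.0442]
tip x [-0.01336692 -0.0124261 ]
```

Run:
```python
from h import *
u=np.array([np.cos(np.radians(98.95)),np.sin(np.radians(98.95))]);n=np.array([u[1],-u[0]])
h=np.array([.5841,.2137])-.066*u
for c in('wrist','top'):
    s=dict(np.load(f'/tmp/{c}.npz'));Q=pts(s).reshape(-1,3)
    x=(Q[:,:2]-h)@u;y=(Q[:,:2]-h)@n;f=lambda w:np.percentile(w,[1,50,99]).round(4) if len(w) else w
    for a,b in((-.13,-.1),(-.1,-.07),(-.07,-.04),(-.04,-.01)):
        k=(x>a)&(x<b)&(abs(y)<.065);z=Q[:,2]
        print(c,a,'L lip',f(y[k&(z>.0152)&(z<.02)&(y<-.03)]),'R lip',f(y[k&(z>.0152)&(z<.02)&(y>.03)]),'tongue',f(y[k&(z>.027)&(z<.036)]),'deck',f(y[k&(z>.008)&(z<.02)]))
    k=(x>.02)&(x<.12)&(z>.08)&(z<.1);print('hood y',f(y[k]))
```

```text
wrist -0.13 L lip [-0.0488 -0.0462 -0.0436] R lip [0.044  0.0465 0.0492] tongue [-0.0218  0.002   0.026 ] deck [-0.0484 -0.0284  0.0488]
wrist -0.1 L lip [-0.0488 -0.0461 -0.0436] R lip [0.044  0.0465 0.0492] tongue [-0.0175  0.002   0.0217] deck [-0.0482 -0.0223  0.0486]
wrist -0.07 L lip [-0.0488 -0.0461 -0.0436] R lip [0.044  0.0465 0.0491] tongue [-0.0175  0.0019  0.0217] deck [-0.0483 -0.0225  0.0486]
wrist -0.04 L lip [-0.0488 -0.0462 -0.0436] R lip [0.0439 0.0465 0.0492] tongue [-0.0173  0.0019  0.0212] deck [-0.0483 -0.0216  0.0486]
hood y []
top -0.13 L lip [] R lip [] tongue [] deck []
top -0.1 L lip [] R lip [] tongue [] deck []
top -0.07 L lip [] R lip [] tongue [] deck []
top -0.04 L lip [] R lip [] tongue [] deck []
hood y [-0.051  -0.0007  0.0505]
```

```bash
echo '[{"finger_gap":0,"dy":-0.0019,"dz":0.002},{"finger_gap":0,"dz":0.003},{"finger_gap":0,"dz":0.002},{"finger_gap":0},{"finger_gap":0}]' | python3 -m inch
python3 - <<'E'
from h import *
goal([.6148,.0127,.0474],98.95)
s=snap('wrist');Q=pts(s).reshape(-1,3)
u=np.array([np.cos(np.radians(98.95)),np.sin(np.radians(98.95))]);n=np.array([u[1],-u[0]])
h=np.array([.5841,.2137])-.066*u
x=(Q[:,:2]-h)@u;y=(Q[:,:2]-h)@n;z=Q[:,2]
for a,b in((-.09,-.06),(-.05,-.03)):
    k=(x>a)&(x<b)&(abs(y)<.03)&(z>.02)&(z<.036);print(np.percentile(y[k],[1,99]).round(4),np.median(z[k]))
E
```

```text
time_s: 9.28
ee_pos: [0.6158, 0.0149, 0.0476]
eef_rot: [0.648, 0.761, 0.004, -0.003]
contact_force: [0.0, -0.2, -4.3]
opening: 0.0109
finger_force: 60.6
tool d [-0.002  -0.0013  0.0002] rotvec [ 0.0024 -0.0091  0.0041] t 9.275 ee [0.6158 0.0149 0.0476] j6 1.327
[-0.0206  0.0186] 0.023577850640183976
[-0.0206  0.0185] 0.023879916360823556
```

```bash
echo '[{"finger_gap":0,"dy":0.0012},{"finger_gap":0,"dz":0.0006},{"finger_gap":0,"dz":0.0005},{"finger_gap":0},{"finger_gap":0}]' | python3 -m inch
python3 - <<'E'
from h import *
goal([.6148,.0127,.0474],98.95)
s=snap('wrist');Q=pts(s).reshape(-1,3)
u=np.array([np.cos(np.radians(98.95)),np.sin(np.radians(98.95))]);n=np.array([u[1],-u[0]])
h=np.array([.5841,.2137])-.066*u
x=(Q[:,:2]-h)@u;y=(Q[:,:2]-h)@n;z=Q[:,2]
for a,b in((-.09,-.06),(-.05,-.03)):
    k=(x>a)&(x<b)&(abs(y)<.03)&(z>.02)&(z<.036);print(np.percentile(y[k],[1,99]).round(4),np.median(z[k]))
E
```

```text
time_s: 9.95
ee_pos: [0.6174, 0.0153, 0.0472]
eef_rot: [0.648, 0.761, 0.004, -0.002]
contact_force: [-1.3, 2.1, 3.0]
opening: 0.0115
finger_force: 61.4
tool d [-0.0021 -0.003  -0.0002] rotvec [ 0.0035 -0.0091  0.0043] t 9.95 ee [0.6174 0.0153 0.0472] j6 1.328
[-0.019   0.0202] 0.023034489491301095
[-0.019   0.0202] 0.023259935065443906
```

```bash
echo '[{"finger_gap":0.035},{"finger_gap":0.035},{"finger_gap":0.035},{"finger_gap":0.035},{"finger_gap":0.035,"dz":-0.01},{"finger_gap":0.035,"dz":-0.03},{"finger_gap":0.035,"dz":-0.03},{"finger_gap":0,"dx":-0.03},{"finger_gap":0,"dx":-0.03},{"finger_gap":0,"dx":-0.03},{"finger_gap":0},{"finger_gap":0}]' | python3 -m inch
cat > m.py <<'E'
from h import *
u=np.array([np.cos(np.radians(98.95)),np.sin(np.radians(98.95))]);n=np.array([u[1],-u[0]])
h=np.array([.5841,.2137])-.066*u+.0002*n
def meas(f=None):
    st=manip.state();e=st['ee_pos'][:2]-h
    s=snap('wrist',f);Q=pts(s).reshape(-1,3)
    x=(Q[:,:2]-h)@u;y=(Q[:,:2]-h)@n;z=Q[:,2]
    print('t',st['time_s'],'tool in loader',(e@u).round(4),(e@n).round(4),st['ee_pos'][2].round(4),'F',np.round([st['contact_force'][:2]@u,st['contact_force'][:2]@n,st['contact_force'][2]],2))
    for nm,lo,hi in(('block',.029,.045),('tongue',.018,.028)):
        k=(abs(y)<.032)&(z>lo)&(z<hi)&(x>-.25)&(x<.0)
        if k.sum()<50: print(nm,k.sum());continue
        q=Q[k];r=cv2.minAreaRect((np.c_[x[k],y[k]]*1000).astype(np.float32))
        A=np.c_[x[k],np.ones(k.sum())];sl=np.linalg.lstsq(A,z[k],rcond=None)[0]
        print(nm,k.sum(),'x',np.percentile(x[k],[.5,99.5]).round(4),'y',np.percentile(y[k],[1,99]).round(4),'z',np.median(z[k]).round(4),'rect',np.round(r[0],1),np.round(r[1],1),round(r[2],2),'pitch',sl[0].round(4))
E
python3 - <<'E'
from m import *
meas('w3.png')
E
```

```text
time_s: 11.5
ee_pos: [0.6313, -0.0739, 0.1161]
eef_rot: [0.648, 0.761, 0.004, -0.003]
contact_force: [0.2, 0.6, 0.4]
opening: -0.0004
finger_force: 0.0
t 11.5 tool in loader -0.2254 0.0017 0.1161 F [0.61 0.26 0.41]
block 7295 x [-0.1845 -0.1022] y [-0.0238  0.0251] z 0.0336 rect [-142.9    0.6] [50.2 83.9] 89.86 pitch 0.005
tongue 1154 x [-0.099  -0.0818] y [-0.018   0.0192] z 0.0226 rect [-90.5   0.6] [39.2 17.6] 89.46 pitch -0.0068
```

View pics/w3.png

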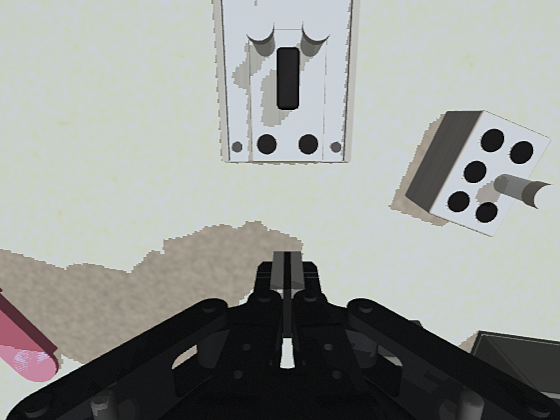

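The wrist picture shows the carrier flat on the tray: handle at (288,78), block back edge near row 158, and block centre within 0.6 mm of the middle line. The shut fingers are behind it at (288,275). Next I lower them behind the back face.

```bash
echo '[{"finger_gap":0,"dy":-0.0011,"dz":0.03},{"finger_gap":0,"dz":0.03},{"finger_gap":0,"dz":0.025},{"finger_gap":0,"dz":0.009},{"finger_gap":0},{"finger_gap":0,"dx":0.008},{"finger_gap":0,"dx":0.006},{"finger_gap":0,"dx":0.004},{"finger_gap":0},{"finger_gap":0}]' | python3 -m inch
python3 - <<'E'
from m import *
meas()
E
```

```text
time_s: 12.8
ee_pos: [0.6276, -0.056, 0.0221]
eef_rot: [0.648, 0.761, 0.004, -0.003]
contact_force: [-0.6, 0.0, -0.1]
opening: -0.0001
finger_force: 0.0
t 12.8 tool in loader -0.2071 0.0008 0.0221 F [ 0.11 -0.62 -0.08]
block 18274 x [-0.2017 -0.102 ] y [-0.0237  0.0252] z 0.0336 rect [-151.7    0.7] [101.6  50.4] 0.14 pitch -0.0117
tongue 1312 x [-0.1978 -0.0914] y [-0.0096  0.0131] z 0.0226 rect [-144.5    1. ] [106.7  24.1] 0.9 pitch -0.0361
```

```bash
echo '[{"finger_gap":0,"dx":0.004},{"finger_gap":0,"dx":0.004},{"finger_gap":0,"dx":0.003},{"finger_gap":0,"dx":0.003},{"finger_gap":0,"dx":0.003},{"finger_gap":0,"dx":0.003},{"finger_gap":0,"dx":0.003}]' | python3 -m inch; echo '[{"finger_gap":0,"dx":0.003},{"finger_gap":0,"dx":0.003},{"finger_gap":0,"dx":0.003},{"finger_gap":0,"dx":0.003}]' | python3 -m inch;  python3 - <<'E'
from m import *
meas('w4.png')
E
```

```text
time_s: 13.72
ee_pos: [0.6237, -0.033, 0.0221]
eef_rot: [0.648, 0.761, 0.004, -0.003]
contact_force: [1.2, -2.3, -0.9]
opening: 0.0
finger_force: 0.8
time_s: 14.22
ee_pos: [0.6218, -0.0211, 0.0223]
eef_rot: [0.648, 0.761, 0.004, -0.003]
contact_force: [0.7, -1.4, -1.6]
opening: 0.0
finger_force: 0.8
t 14.225 tool in loader -0.1718 0.0005 0.0223 F [-1.54  0.46 -1.56]
block 16663 x [-0.1664 -0.0787] y [-0.0237  0.0251] z 0.0336 rect [-122.5    0.7] [50.4 88.9] 89.86 pitch -0.0139
tongue 5024 x [-0.0763 -0.0561] y [-0.0187  0.0201] z 0.0225 rect [-66.2   0.7] [20.7 40.2] 0.08 pitch -0.0016
```

View pics/w4.png

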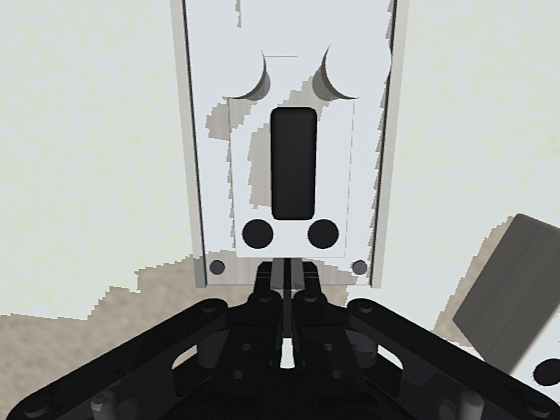

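The carrier follows in line: handle at (293,163), block back at row ~258 against the fingers. The tip is about 15 mm into the tunnel. From here I go in 1 mm rows, watching the force.

```bash
for i in 1; do echo '[{"finger_gap":0,"dx":0.001},{"finger_gap":0,"dx":0.001},{"finger_gap":0,"dx":0.001},{"finger_gap":0,"dx":0.001},{"finger_gap":0,"dx":0.001},{"finger_gap":0,"dx":0.001}]' | python3 -m inch; done | grep -E 'pos|contact'
echo '[{"finger_gap":0,"dx":0.001},{"finger_gap":0,"dx":0.001},{"finger_gap":0,"dx":0.001},{"finger_gap":0,"dx":0.001},{"finger_gap":0,"dx":0.001},{"finger_gap":0,"dx":0.001}]' | python3 -m inch | grep -E 'pos|contact'
python3 - <<'E'
from m import *
meas()
E
```

```text
ee_pos: [0.6209, -0.0154, 0.0223]
contact_force: [0.4, -1.7, -1.1]
ee_pos: [0.6199, -0.0094, 0.0224]
contact_force: [1.2, -1.5, -0.6]
t 15.775 tool in loader -0.16 0.0005 0.0224 F [-1.68  0.93 -0.62]
block 16635 x [-0.1545 -0.0668] y [-0.0237  0.0251] z 0.0336 rect [-110.7    0.7] [50.3 89. ] 89.83 pitch -0.0138
tongue 5019 x [-0.0645 -0.0442] y [-0.0186  0.0201] z 0.0226 rect [-54.3   0.7] [40.2 20.7] 89.64 pitch -0.0012
```

```bash
echo '[{"finger_gap":0,"dx":0.001},{"finger_gap":0,"dx":0.001},{"finger_gap":0,"dx":0.001},{"finger_gap":0,"dx":0.001},{"finger_gap":0,"dx":0.001},{"finger_gap":0,"dx":0.001}]' | python3 -m inch | grep -E 'pos|contact'
echo '[{"finger_gap":0,"dx":0.001},{"finger_gap":0,"dx":0.001},{"finger_gap":0,"dx":0.001},{"finger_gap":0,"dx":0.001},{"finger_gap":0,"dx":0.001},{"finger_gap":0,"dx":0.001}]' | python3 -m inch | grep -E 'pos|contact'
python3 - <<'E'
from m import *
meas()
E
```

```text
ee_pos: [0.619, -0.0035, 0.0224]
contact_force: [0.2, -1.7, -1.1]
ee_pos: [0.618, 0.0023, 0.0224]
contact_force: [-0.2, -2.3, -1.6]
t 17.325 tool in loader -0.1481 0.0004 0.0224 F [-2.22 -0.56 -1.61]
block 16616 x [-0.1426 -0.055 ] y [-0.0237  0.0251] z 0.0338 rect [-98.8   0.7] [89.  50.3] 0.32 pitch -0.0069
tongue 5096 x [-0.0526 -0.0325] y [-0.0185  0.0203] z 0.0232 rect [-42.6   0.9] [40.4 20.7] 89.43 pitch 0.0038
```

```bash
echo '[{"finger_gap":0,"dx":0.001},{"finger_gap":0,"dx":0.001},{"finger_gap":0,"dx":0.001},{"finger_gap":0,"dx":0.001},{"finger_gap":0,"dx":0.001},{"finger_gap":0,"dx":0.001}]' | python3 -m inch | grep -E 'pos|contact'
echo '[{"finger_gap":0,"dx":0.001},{"finger_gap":0,"dx":0.001},{"finger_gap":0,"dx":0.001},{"finger_gap":0,"dx":0.001},{"finger_gap":0,"dx":0.001},{"finger_gap":0,"dx":0.001}]' | python3 -m inch | grep -E 'pos|contact'
python3 - <<'E'
from m import *
meas()
E
```

```text
ee_pos: [0.6171, 0.0083, 0.0225]
contact_force: [0.6, -2.2, -2.5]
ee_pos: [0.6162, 0.0145, 0.0227]
contact_force: [0.2, -2.4, -1.6]
t 18.875 tool in loader -0.1358 0.0005 0.0227 F [-2.37 -0.15 -1.55]
block 16310 x [-0.1303 -0.0426] y [-0.0236  0.0251] z 0.035 rect [-86.4   0.8] [88.9 50.3] 0.07 pitch 0.0207
tongue 5344 x [-0.0403 -0.0211] y [-0.0185  0.0204] z 0.026 rect [-30.6   0.9] [40.2 19.8] 89.8 pitch 0.0329
```

```bash
echo '[{"finger_gap":0,"dx":0.001},{"finger_gap":0,"dx":0.001},{"finger_gap":0,"dx":0.001},{"finger_gap":0,"dx":0.001},{"finger_gap":0,"dx":0.001},{"finger_gap":0,"dx":0.001},{"finger_gap":0,"dx":0.001},{"finger_gap":0,"dx":0.001}]' | python3 -m inch | grep -E 'pos|contact'
echo '[{"finger_gap":0,"dx":0.001},{"finger_gap":0,"dx":0.001},{"finger_gap":0,"dx":0.001},{"finger_gap":0,"dx":0.001},{"finger_gap":0,"dx":0.001},{"finger_gap":0,"dx":0.001}]' | python3 -m inch | grep -E 'pos|contact'
python3 - <<'E'
from m import *
meas()
E
```

```text
ee_pos: [0.6149, 0.0221, 0.0227]
contact_force: [1.1, -2.4, -0.5]
ee_pos: [0.6139, 0.0281, 0.0227]
contact_force: [0.4, -2.5, -0.0]
t 20.675 tool in loader -0.122 0.0003 0.0227 F [-2.58  0.04 -0.04]
block 16286 x [-0.1165 -0.0288] y [-0.0238  0.025 ] z 0.0352 rect [-63.2   0.7] [108.3  50.3] 0.21 pitch 0.0246
tongue 5330 x [-0.0266 -0.0074] y [-0.0186  0.0203] z 0.0264 rect [-16.9   0.9] [40.1 19.7] 89.61 pitch 0.0326
```

```bash
echo '[{"finger_gap":0,"dx":0.001},{"finger_gap":0,"dx":0.001},{"finger_gap":0,"dx":0.001},{"finger_gap":0,"dx":0.001},{"finger_gap":0,"dx":0.001},{"finger_gap":0,"dx":0.001},{"finger_gap":0,"dx":0.001},{"finger_gap":0,"dx":0.001}]' | python3 -m inch | grep -E 'pos|contact'
echo '[{"finger_gap":0,"dx":0.001},{"finger_gap":0,"dx":0.001},{"finger_gap":0,"dx":0.001}]' | python3 -m inch | grep -E 'pos|contact'
python3 - <<'E'
from m import *
meas()
E
```

```text
ee_pos: [0.6125, 0.036, 0.0227]
contact_force: [-1.0, -1.6, -1.6]
ee_pos: [0.6121, 0.039, 0.0228]
contact_force: [0.3, -1.3, -1.3]
t 22.1 tool in loader -0.1109 0.0003 0.0228 F [-1.36  0.12 -1.29]
block 16202 x [-0.1056 -0.0178] y [-0.0238  0.0249] z 0.0354 rect [-57.5   0.7] [97.2 50.3] 0.17 pitch 0.0274
tongue 4166 x [-0.0156 -0.0001] y [-0.0187  0.0202] z 0.0266 rect [-7.9  0.8] [40.3 15.8] 89.91 pitch 0.0389
```

```bash
echo '[{"finger_gap":0,"dx":0.001},{"finger_gap":0,"dx":0.001},{"finger_gap":0,"dx":0.001},{"finger_gap":0,"dx":0.001}]' | python3 -m inch | grep -E 'pos|contact'
echo '[{"finger_gap":0,"dx":0.001},{"finger_gap":0,"dx":0.001},{"finger_gap":0,"dx":0.001}]' | python3 -m inch | grep -E 'pos|contact'
python3 - <<'E'
from m import *
meas()
E
```

```text
ee_pos: [0.6114, 0.0429, 0.0228]
contact_force: [0.2, -1.4, -0.7]
ee_pos: [0.6111, 0.0462, 0.023]
contact_force: [0.3, -0.1, 0.5]
t 23.025 tool in loader -0.1037 0.0004 0.023 F [-0.19  0.3   0.48]
block 16490 x [-0.0983 -0.0104] y [-0.024   0.0248] z 0.0336 rect [-54.3   0.4] [50.4 89.1] 89.94 pitch -0.0135
tongue 1562 x [-0.0082 -0.0001] y [-0.014  0.017] z 0.0226 rect [-4.1  1.4] [35.2  8.3] 89.99 pitch -0.0237
```

It has dropped: pitch is back to the flat value and the push force is near zero. I'll confirm with a small push against the stop.

```bash
for r in 1; do echo '[{"finger_gap":0,"dx":0.001},{"finger_gap":0}]' | python3 -m inch; done | grep -E 'pos|contact'
echo '[{"finger_gap":0,"dx":0.001},{"finger_gap":0}]' | python3 -m inch | grep -E 'pos|contact'
python3 - <<'E'
from m import *
meas()
E
```

```text
ee_pos: [0.6111, 0.0465, 0.023]
contact_force: [0.3, -2.6, 0.4]
ee_pos: [0.6109, 0.0475, 0.023]
contact_force: [0.2, -1.8, 0.4]
t 23.575 tool in loader -0.1023 0.0004 0.023 F [-1.79 -0.13  0.4 ]
block 16453 x [-0.0969 -0.009 ] y [-0.024   0.0248] z 0.0336 rect [-53.1   0.4] [50.3 89.3] 89.67 pitch -0.0134
tongue 1269 x [-0.0068 -0.    ] y [-0.013   0.0161] z 0.0225 rect [-3.5  1.6] [32.1  6.9] 89.98 pitch -0.0113
```

```bash
echo '[{"finger_gap":0,"dx":0.001},{"finger_gap":0}]' | python3 -m inch | grep -E 'pos|contact'
echo '[{"finger_gap":0,"dx":0.0007},{"finger_gap":0}]' | python3 -m inch | grep -E 'pos|contact'
python3 - <<'E'
from m import *
meas()
E
```

```text
ee_pos: [0.6107, 0.0488, 0.023]
contact_force: [-0.0, -3.3, 0.5]
ee_pos: [0.6105, 0.0495, 0.023]
contact_force: [0.5, -2.7, 0.5]
t 24.125 tool in loader -0.1004 0.0003 0.023 F [-2.75  0.04  0.5 ]
block 16479 x [-0.0949 -0.0071] y [-0.024   0.0248] z 0.0336 rect [-51.    0.4] [50.3 89.2] 89.97 pitch -0.0137
tongue 857 x [-0.0049 -0.    ] y [-0.0119  0.0151] z 0.0225 rect [-2.4  1.8] [28.9  4.9] 89.93 pitch 0.0005
```

```bash
echo '[{"finger_gap":0,"dx":0.0007},{"finger_gap":0}]' | python3 -m inch | grep -E 'pos|contact'
echo '[{"finger_gap":0,"dx":0.0005},{"finger_gap":0}]' | python3 -m inch | grep -E 'pos|contact'
python3 - <<'E'
from m import *
meas()
E
```

```text
ee_pos: [0.6105, 0.0497, 0.023]
contact_force: [0.2, -4.9, 1.2]
ee_pos: [0.6105, 0.0498, 0.023]
contact_force: [1.1, -5.7, 1.5]
t 24.675 tool in loader -0.1001 0.0003 0.023 F [-5.8   0.16  1.45]
block 16465 x [-0.0946 -0.0068] y [-0.024   0.0248] z 0.0336 rect [-50.7   0.4] [50.3 89.2] 89.67 pitch -0.0139
tongue 809 x [-0.0046 -0.    ] y [-0.0119  0.0151] z 0.0226 rect [-2.4  1.7] [28.6  4.7] 90.0 pitch -0.0149
```

The carrier stopped dead and the force is rising, so the pin has caught. I back off, lift clear and check.

```bash
echo '[{"finger_gap":0,"dx":-0.005},{"finger_gap":0,"dx":-0.02},{"finger_gap":0,"dx":-0.03},{"finger_gap":0,"dx":-0.01,"dz":-0.02},{"finger_gap":0,"dz":-0.04},{"finger_gap":0,"dz":-0.05},{"finger_gap":0,"dz":-0.03},{"finger_gap":0},{"finger_gap":0},{"finger_gap":0}]' | python3 -m inch
python3 - <<'E'
from m import *
meas('w5.png')
E
```

```text
time_s: 25.98
ee_pos: [0.6192, -0.0149, 0.1603]
eef_rot: [0.648, 0.761, 0.003, -0.004]
contact_force: [0.3, 0.3, 1.1]
opening: 0.0001
finger_force: 0.0
t 25.975 tool in loader -0.1653 -0.0011 0.1603 F [0.2  0.36 1.14]
block 5588 x [-0.0899 -0.0132] y [-0.0242  0.0249] z 0.0336 rect [-50.7   0.3] [50.1 78.4] 89.88 pitch 0.0127
tongue 0
```

View pics/w5.png

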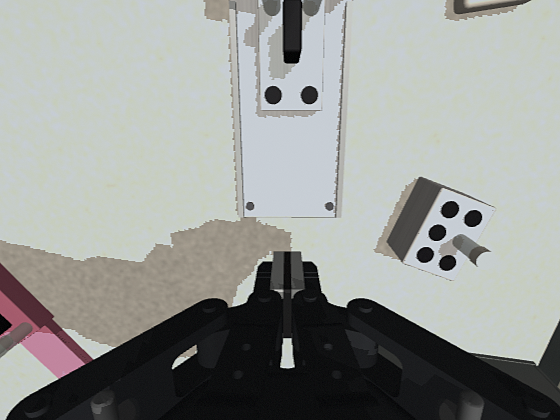

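The carrier sits at the top centre, in line with the tray, with its back edge near row 108 at (290,108) and the fingers well clear. I check level once more on bare block surface before handing in.

Run:
```python
from m import *
s=snap('wrist');Q=pts(s).reshape(-1,3);x=(Q[:,:2]-h)@u;y=(Q[:,:2]-h)@n;z=Q[:,2]
for a in np.arange(-.088,-.012,.01):
    for lo,hi in((-.022,-.011),(.011,.022)):
        k=(x>a)&(x<a+.01)&(y>lo)&(y<hi)&(z>.028)&(z<.042)
        print(round(a,3),k.sum(),np.median(z[k]).round(4) if k.any() else '',end=' | ')
```

```text
-0.088 182 0.0338 | -0.088 177 0.0337 | -0.078 181 0.0337 | -0.078 183 0.0337 | -0.068 190 0.0335 | -0.068 195 0.0336 | -0.058 195 0.0336 | -0.058 196 0.0334 | -0.048 206 0.0336 | -0.048 200 0.0336 | -0.038 202 0.0336 | -0.038 212 0.0336 | -0.028 197 0.0339 | -0.028 199 0.0339 | -0.018 14 0.0338 | -0.018 3 0.0338 |
```

Level, and the robot is clear, so I hand in.

```bash
python3 -c "
from workcell import manip
print(manip.hand_in())"
```

```text
the job is handed in; nothing more can be done
None
```

I handed the job in at about 26 s with the carrier docked over the pin (hole about 37 mm inside the mouth by my measurement), flat on the tray and let go; the highest push force I read was about 6 N, and the hand-in returned no verdict.

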